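# Nest the sample cups and hold the specimen case open

### The job

Nest the three steel sample cups in size order: the largest upright on the table, the medium cup standing inside the largest, the smallest inside the medium. Then, so that I can put the stack away, use the gripper to lift the lid of the wooden specimen case and hold it open at 45 degrees; finish while still holding it there, because it falls shut if let go. Leave the blue tumbler and the fossil bone where they are.

Things in the scene. Friction and masses are not known exactly. Their poses are not given: they have to be found in the camera images.
- cup_large: Largest open steel cup, round, slightly tapered: outside diameter 82 mm at the foot, 94 mm at the rim, 52 mm high, wall 3 mm, floor 4 mm thick, 160 g. Loose, stands upright on the table. Origin: centre of its underside, z up.
- cup_medium: Medium open steel cup: outside diameter 60 mm at the foot, 68 mm at the rim, 66 mm high, wall 3 mm, floor 4 mm thick, 110 g. Loose, upright. Origin: centre of its underside, z up. Standing in the largest cup its rim is 18 mm above the largest cup's rim.
- cup_small: Smallest open steel cup: outside diameter 38 mm at the foot, 44 mm at the rim, 80 mm high, wall 3 mm, floor 4 mm thick, 70 g. Loose, upright. Origin: centre of its underside, z up. Standing in the medium cup its rim is 18 mm above the medium cup's rim.
- case: Plywood specimen case fixed to the table: 200 mm deep (its x), 280 mm wide (its y), 110 mm high without the lid, walls 7 mm. Origin: centre of its underside; its -x side (front) faces the robot, its +x side carries the lid hinge.
- tumbler: Blue drinking tumbler, bystander, 86 mm diameter, 172 mm high, loose. Origin: centre of its underside.
- bone: Brown fossil bone, bystander, about 80 x 48 x 28 mm, loose, lying on the table. Origin: centre of its underside.
- lid (a joint): Angle of the case's lid in rad: 0 = shut, growing as the front edge rises; 45 degrees = 0.785; stop at 1.35. The lid is a plywood board 200 x 280 x 8 mm, about 0.45 kg, on a free hinge without a spring: it falls shut from any angle. It starts shut.
- lid_hinge (a point): Point on the hinge line, in the middle of the case's far (+x) upper edge, 110 mm above the table. The hinge line runs along the case's y.
- lid_pull (a point): Centre of the lid's pull: steel rod, 16 mm diameter, 36 mm long, parallel to the hinge line, on a stem 12 mm wide and 6 mm thick; 36 mm in front of the middle of the lid's front edge. 236 mm from the hinge line and 4 mm above it when shut (114 mm above the table); swings with the lid. Can be pinched from above on its flat ends; fingers can turn about it. Below it is free space.
Things that resemble listed ones, but are neither listed nor needed, are in the scene too. What is shaped like the cup_small but orange is not meant. Leave any green look-alike of the cup_medium alone.

How it is judged:
By the outcome, as a careful person would: the job done as asked, in the order asked, and still so for the second after the job is handed in, while the arm keeps its last pose, push and grip.
It also fails if it takes over 64 s, if anything falls off the work surface, if the arm or the gripper's body presses on something with over 40 N, if the wrist force passes 120 N, or if a joint passes its speed limit or range.

### The arm

A 6-joint arm with a two-finger parallel gripper is mounted at the origin on the work surface. World frame = base frame: x ahead of the robot, y to its left, z up, the work surface at z = 0. Lengths are in m, angles in degrees, forces in N, time in s.
With the tool pointing down it reaches from about 0.4 to 0.825 m from the base axis. Payload 7 kg.
Tool frame: the origin (TCP) lies on the centre line of the jaws, within the pads' length; the fingertips stand 19 mm ahead of it and the grasp point (between the pads) is the TCP; z points along the fingers, y is the line along which they close (so a half turn about z gives the same grasp; the last joint's range is limited). The gripper opens to 88 mm and grips with 3 to 60 N. Pads are 19 mm wide; open, the fingers measure 130 mm over their backs; the gripper's body (78 mm by 193 mm) begins 47 mm behind the grasp point.
Start: joints at [16.507, 20.546, 0.682, 0, -70.136, -16.507], TCP at [0.675, -0, 0.246] pointing down, gripper open.
Joint ranges: [-176.03, 176.03], [-82.01, 121.73], [-58.28, 71.71], [-173.87, 95.51], [-174.79, -0.11], [-173.66, 173.66]. Speed limits (degrees/s): [136.94, 136.94, 172.46, 180, 180, 180].

### API

Orientations are given as [roll, pitch, yaw] about the fixed x, y, z axes, in that order (R = Rz(yaw) Ry(pitch) Rx(roll)).
In Python, from plant import ctrl gives the robot as it stands.
- The arm moves only by the tool move_arm, never from a script. Its argument "motion" is a list of rows, each a list of 3 entries, a list of its own where there are three numbers: the shift along the tool's x, y, z in mm, then the turn, a rotation vector about the tool's x, y, z in degrees, then the closure, from 0 (fully open) to 1 (shut). A call has 1 to 10 rows; each row is the pose to reach, as a shift and turn from the pose commanded when the call began, along the tool's axes at that moment; what a row does not reach only later rows make up. A row lasts 1/12 s, in which the tool goes at most 41.7 mm and 7.16 degrees, less where a joint would pass 70% of its speed; a pose out of reach is approached as far as the arm can. A call with a gripper value outside its range is refused whole. The fingers move at their own pace and stop on an object; the grip force is fixed at half the most. Time passes only in rows, so rows that repeat a pose let the fingers close. It gives the time, the measured TCP pose, the force, the opening and the grip force at its end, in the units of the state.
- ctrl.get_obs(): the state, without advancing time (a new reading comes with each control period).
- ctrl.snapshot(name): name is "scene" or "side" or "wrist"; returns a dict with "color" (480x640x3 uint8, blue, green, red), "camera_matrix" (3x3 intrinsics, pixels), "cam_to_world" (4x4, takes a point from camera to world coordinates). Camera axes: x right, y up, looking along -z (the intrinsics and any distortion apply to the point x, -y, -z); pixel columns grow to the right and rows downward; lengths in m; the calibration is good to about 2 mm. A picture is of the moment at which its call begins. There is no depth.
- ctrl.close_job(): hands the job in; it is judged then, once.
The state is a dict: "clock": time; "joint_pos": joint angles; "qvel": joint speeds; "tau": joint torques, N m; "tool_pos": TCP position; "orientation": TCP orientation; "force": force on the tool from outside, world axes, zero at the start; "moment": the same for the moment, N m; "opening": finger opening in m; "gripper_force": force on a finger pad.
Only numpy, scipy, OpenCV 4.12 (cv2) and the standard library are available. Lean on these libraries where they do the work, as an engineer would, in place of code of your own. Each camera call takes 0.05 s, during which the arm holds its last target. There are 200 camera calls.

## Working session

There is one attempt and no reset: what is moved stays moved. The work goes in short steps, Python scripts to look and compute and a tool call to move; the robot and the scene stay as the last step left them, time stands still between calls to the robot, and variables do not carry over. Pictures are saved under pics/ and viewed, at most 12 in all, crops included, and the job is handed in when it is done.

Besides the shell and the picture viewer there is one more tool, called after "Call:" as a command line: name --argument value ..., lists and objects as JSON in quotes. move_arm: Moves the arm, as the interface text tells. Its arguments: {"type":"object","properties":{"motion":{"type":"array"}},"required":["motion"]}

```bash
mkdir -p pics; ls; python3 - <<'E'
from plant import ctrl
import cv2, numpy as np
o=ctrl.get_obs();print(o)
ims=[]
for n in ("scene","side"):
    s=ctrl.snapshot(n);cv2.imwrite(f"pics/{n}0.png",s["color"]);np.savez(f"{n}0.npz",**s)
    print(n,s["camera_matrix"].round(1).tolist(),s["cam_to_world"].round(3).tolist(),[k for k in s])
E
```

```text
pics
{'clock': 0.0, 'joint_pos': array([ 1.65062927e+01,  2.05922400e+01,  6.34300418e-01, -2.20653040e-02,
       -7.01362847e+01, -1.65073951e+01]), 'qvel': array([ 0.00718755, -0.00069445,  0.01074594, -0.02235532,  0.05752399,
       -0.08840217]), 'tau': array([-8.00930356e-04, -5.82726967e+01,  2.93058443e+01,  6.99745238e+00,
        6.93249181e-03, -2.06530804e-04]), 'tool_pos': array([ 6.74538331e-01, -2.05184466e-05,  2.44611465e-01]), 'orientation': array([ 1.79903765e+02, -6.88787646e-03, -9.00086111e+01]), 'force': array([ 0.36777522, -0.85665297,  0.50099435]), 'moment': array([ 0.00357564, -0.00596611,  0.03793432]), 'gripper_force': 0.0, 'opening': 0.08746277064112641}
scene [[509.7, 0.0, 322.8], [0.0, 509.7, 241.1], [0.0, 0.0, 1.0]] [[0.857, -0.43, 0.285, 0.821], [0.516, 0.709, -0.482, -0.536], [0.005, 0.56, 0.829, 0.924], [0.0, 0.0, 0.0, 1.0]] ['color', 'camera_matrix', 'cam_to_world']
side [[435.3, 0.0, 327.6], [0.0, 435.3, 246.4], [0.0, 0.0, 1.0]] [[-0.998, 0.039, -0.052, 0.504], [-0.065, -0.55, 0.832, 0.709], [0.004, 0.834, 0.552, 0.614], [0.0, 0.0, 0.0, 1.0]] ['color', 'camera_matrix', 'cam_to_world']
```

View pics/scene0.png

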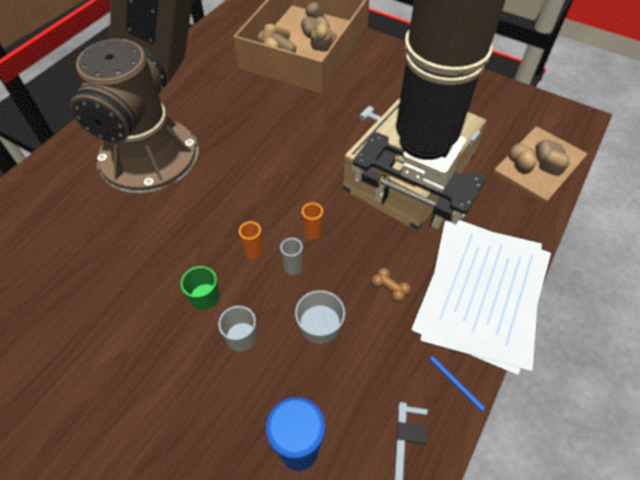

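View pics/side0.png

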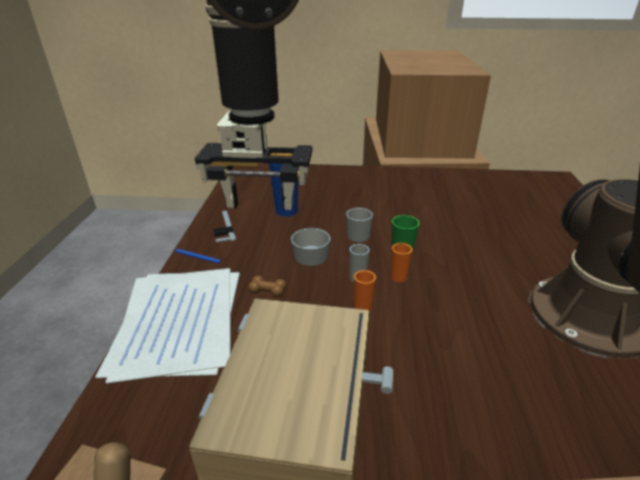

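The scene view shows three grey cups: the large one at (320,315), the medium at (238,328) and the small at (292,255). The look-alikes are two orange cups at (251,240) and (312,220) and a green one at (200,288), which the text excludes. The tumbler is at (296,430), the bone at (392,284) and the lid pull at (371,114). In the side view the grey cups are at (311,246), (359,224) and (359,262), and the pull at (387,379).

```bash
cat > h.py <<'E'
import cv2, numpy as np
def ray(s,uv):
    K=s["camera_matrix"];T=s["cam_to_world"]
    d=np.array([(uv[0]-K[0,2])/K[0,0],-(uv[1]-K[1,2])/K[1,1],-1.])
    d=T[:3,:3]@d; return T[:3,3],d/np.linalg.norm(d)
def plane(s,uv,z):
    c,d=ray(s,uv); return c+d*(z-c[2])/d[2]
def tri(a,ua,b,ub):
    (c1,d1),(c2,d2)=ray(a,ua),ray(b,ub)
    t=np.linalg.lstsq(np.c_[d1,-d2],c2-c1,rcond=None)[0]
    p,q=c1+t[0]*d1,c2+t[1]*d2
    return (p+q)/2,np.linalg.norm(p-q)
def mask(im,kind):
    h,s,v=cv2.split(cv2.cvtColor(im,cv2.COLOR_BGR2HSV))
    m={"grey":(s<60)&(v>75),"orange":(h<15)&(s>190)&(v>120),"green":(h>45)&(h<80)&(s>120),"blue":(h>100)&(h<125)&(s>150)}[kind]
    return cv2.morphologyEx(m.astype(np.uint8),cv2.MORPH_CLOSE,np.ones((3,3)))
def blob(im,kind,box):
    x0,y0,x1,y1=box
    m=mask(im,kind)[y0:y1,x0:x1]
    c=max(cv2.findContours(m,cv2.RETR_EXTERNAL,cv2.CHAIN_APPROX_NONE)[0],key=cv2.contourArea)[:,0]+[x0,y0]
    return c
def rim(c):
    "ellipse through the upper half of a cup's outline"
    l,r=c[:,0].min(),c[:,0].max()
    ym=(c[c[:,0]<=l+1,1].min()+c[c[:,0]>=r-1,1].min())/2+1
    e=cv2.fitEllipse(c[c[:,1]<=ym].astype(np.float32)); return e
E
python3 - <<'E'
from h import *
A,B=dict(np.load("scene0.npz")),dict(np.load("side0.npz"))
items={"large":("grey",(285,282,355,350),(285,222,337,270)),"medium":("grey",(210,300,265,355),(340,202,378,243)),
"small":("grey",(275,232,308,280),(344,240,374,283)),"or1":("orange",(230,215,270,265),(385,238,418,288)),"or2":("orange",(295,195,330,245),(345,265,382,315)),
"green":("green",(170,255,225,315),(385,208,425,250))}
vis=[A["color"].copy(),B["color"].copy()]
for n,(k,a,b) in items.items():
    ea,eb=rim(blob(A["color"],k,a)),rim(blob(B["color"],k,b))
    p,g=tri(A,ea[0],B,eb[0]); z=p[2]
    ax=[np.array(ea[0])+[d,0] for d in (-max(ea[1])/2,max(ea[1])/2)]
    print(n,(p*1000).round(),"gap",round(g*1000,1),"diam",round(1000*np.linalg.norm(plane(A,ax[0],z)-plane(A,ax[1],z))))
    for v,e in zip(vis,(ea,eb)): cv2.ellipse(v,e,(0,0,255),1)
t=blob(A["color"],"blue",(250,380,345,475)); e=rim(t); print("tumbler",plane(A,e[0],.172).round(3))
for n,u in (("bone",(392,285)),("b1",(378,277)),("b2",(404,293))): print(n,plane(A,u,.014).round(3))
P=tri(A,(368,113),B,(388,379));print("pull rough",P)
cv2.imwrite("pics/c1.png",np.hstack([cv2.resize(vis[0][190:360,170:370],None,fx=2,fy=2,interpolation=2),cv2.resize(vis[1][200:370,250:440],None,fx=2,fy=2,interpolation=2)]))
a=cv2.resize(A["color"][90:230,330:500],None,fx=2.3,fy=2.3);b=cv2.resize(B["color"][295:480,190:400],None,fx=1.74,fy=1.74)
H=320;cv2.imwrite("pics/c2.png",np.hstack([a[:H],b[:H]]))
E
```

```text
large [ 600. -170.   55.] gap 2.6 diam 94
medium [ 483. -271.   65.] gap 2.2 diam 69
small [480. -81.  63.] gap 5.8 diam 48
or1 [ 392. -100.   80.] gap 1.8 diam 35
or2 [473.   7.  82.] gap 0.2 diam 34
green [ 369. -243.   67.] gap 1.4 diam 71
tumbler [ 0.692 -0.392  0.172]
bone [ 0.684 -0.026  0.014]
b1 [ 0.651 -0.024  0.014]
b2 [ 0.713 -0.03   0.014]
pull rough (array([0.44559556, 0.29321404, 0.11636336]), np.float64(0.0053051450547108156))
```

View pics/c1.png

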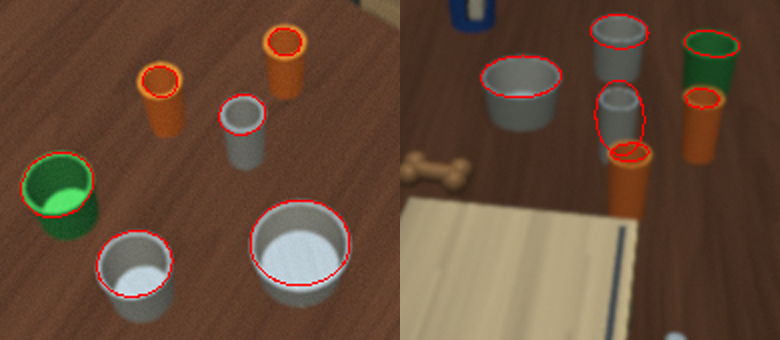

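View pics/c2.png

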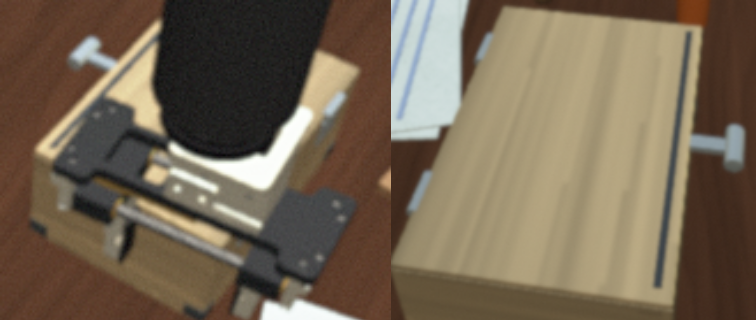

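The crop confirms that the grey cups are the ones meant, and that the orange and green ones are decoys. The rim ellipses fit, except for the small cup in the side view, where the orange cup spoilt the fit. Its rim centre there is at (359,249). Next I refine the small cup and the case heading.

```bash
python3 - <<'E'
from h import *
A,B=dict(np.load("scene0.npz")),dict(np.load("side0.npz"))
ea=rim(blob(A["color"],"grey",(275,232,308,280)));p,g=tri(A,ea[0],B,(359.2,249.5));print("small",p.round(4),g.round(4),plane(A,ea[0],.08).round(3),plane(B,(359.2,249.5),.08).round(3))
for n,a,b,z in (("large",(285,282,355,350),(285,222,337,270),.052),("medium",(210,300,265,355),(340,202,378,243),.066)):
    print(n,plane(A,rim(blob(A["color"],"grey",a))[0],z).round(3),plane(B,rim(blob(B["color"],"grey",b))[0],z).round(3))
c=[plane(B,u,.118) for u in ((367.6,311),(351.5,469),(255.5,300))]
print(np.round(c,3)); d=c[0]-c[1];print("case y axis yaw",np.degrees(np.arctan2(-d[1],-d[0])),np.linalg.norm(d))
print("mid front",((c[0]+c[1])/2).round(3)); d=c[2]-c[0];print("case x yaw",np.degrees(np.arctan2(d[1],d[0])),np.linalg.norm(d))
for s,u in((A,(367,112.6)),(B,(387.7,378.3))): print("pull",plane(s,u,.114).round(3))
E
```

```text
small [ 0.4836 -0.0902  0.08  ] 0.0007 [ 0.483 -0.09   0.08 ] [ 0.484 -0.09   0.08 ]
large [ 0.598 -0.169  0.052] [ 0.601 -0.174  0.052]
medium [ 0.482 -0.271  0.066] [ 0.484 -0.268  0.066]
[[0.47  0.153 0.118]
 [0.492 0.427 0.118]
 [0.665 0.138 0.118]]
case y axis yaw 85.43907805607991 0.27577675209037983
mid front [0.481 0.29  0.118]
case x yaw -4.3629425377946225 0.19499771824344578
pull [0.445 0.295 0.114]
pull [0.443 0.289 0.114]
```

Call:
move_arm --motion '[[[25, -15, 0], [0, 0, -6], 0], [[60, 40, 0], [0, 0, -12], 0], [[100, 70, 0], [0, 0, -18], 0], [[140, 100, 0], [0, 0, -24], 0], [[180, 130, 0], [0, 0, -30], 0], [[220, 160, 0], [0, 0, -36], 0], [[250, 180, 0], [0, 0, -42], 0], [[271, 192, 20], [0, 0, -45], 0], [[271, 192, 40], [0, 0, -45], 0], [[271, 192, 40], [0, 0, -45], 0]]'

```text
clock: 0.93
tool_pos: [0.4777, -0.2731, 0.2016]
orientation: [179.9, 0.3, -45.2]
force: [-0.2, 0.4, -1.1]
opening: 0.0875
gripper_force: 0.0
```

```bash
python3 - <<'E'
from plant import ctrl
from h import *
print(ctrl.get_obs()["tool_pos"],ctrl.get_obs()["orientation"])
s=ctrl.snapshot("wrist");cv2.imwrite("pics/w1.png",s["color"]);np.savez("w1.npz",**s);print(s["cam_to_world"].round(3).tolist(),s["camera_matrix"].round(0).tolist())
print(ctrl.get_obs()["tool_pos"])
E
```

```text
[ 0.47771792 -0.2731362   0.20162259] [179.87353013   0.32777901 -45.23265844]
[[-0.71, 0.68, 0.184, 0.526], [-0.704, -0.686, -0.184, -0.323], [0.001, -0.26, 0.966, 0.341], [0.0, 0.0, 0.0, 1.0]] [[361.0, 0.0, 323.0], [0.0, 361.0, 237.0], [0.0, 0.0, 1.0]]
[ 0.4792533  -0.27250758  0.20275458]
```

View pics/w1.png

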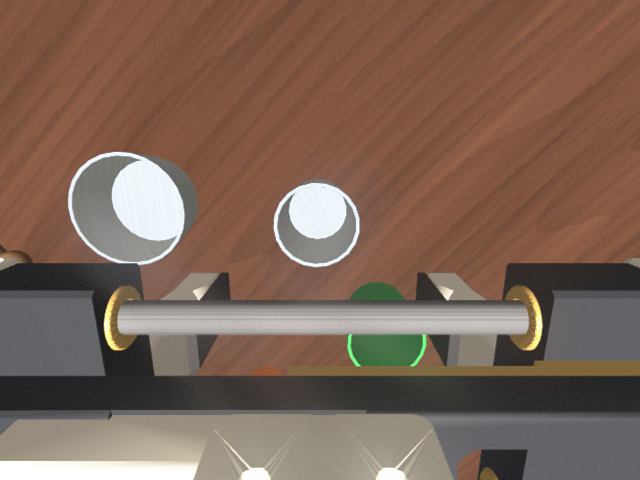

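The wrist view shows the medium cup's rim centred at about (317,225), between the fingers, and the large cup's rim at about (126,209). The green cup at (387,340) is clear of the fingers.

```bash
python3 - <<'E'
from h import *
s=dict(np.load("w1.npz"));A=dict(np.load("scene0.npz"))
p=plane(s,(316.8,225),.066);print(p.round(4), np.linalg.norm(plane(s,(275,225),.066)-plane(s,(359,225),.066)).round(4))
print(tri(s,(316.8,225),A,rim(blob(A["color"],"grey",(210,300,265,355)))[0]))
print("large",plane(s,(127,209),.052).round(4), tri(s,(127,209),A,rim(blob(A["color"],"grey",(285,282,355,350)))[0]))
E
```

```text
[ 0.4839 -0.2744  0.066 ] 0.0657
(array([ 0.48602928, -0.27524606,  0.07635112]), np.float64(0.0022576732452627584))
large [ 0.6005 -0.1729  0.052 ] (array([ 0.59929314, -0.17260526,  0.05598985]), np.float64(0.004337506136252674))
```

Call:
move_arm --motion '[[[0, 0, 25], [0, 0, 0], 0], [[0, 0, 50], [0, 0, 0], 0], [[0, 0, 75], [0, 0, 0], 0], [[0, 0, 95], [0, 0, 0], 0], [[0, 0, 110], [0, 0, 0], 0], [[0, 0, 120], [0, 0, 0], 0], [[0, 0, 127], [0, 0, 0], 0], [[0, 0, 131], [0, 0, 0], 0], [[0, 0, 133], [0, 0, 0], 0], [[0, 0, 133], [0, 0, 0], 0]]'

```text
clock: 1.82
tool_pos: [0.4834, -0.271, 0.0728]
orientation: [-180.0, -0.0, -45.0]
force: [-0.9, 0.4, 0.6]
opening: 0.0877
gripper_force: 0.0
```

Call:
move_arm --motion '[[[0, 0, 0], [0, 0, 0], 0], [[0, 0, 0], [0, 0, 0], 0]]'

```text
clock: 1.98
tool_pos: [0.4835, -0.2711, 0.0734]
orientation: [-180.0, -0.1, -45.0]
force: [0.5, -0.1, 0.3]
opening: 0.0875
gripper_force: 0.0
```

Call:
move_arm --motion '[[[0, 0, 3], [0, 0, 0], 0], [[0, 0, 3], [0, 0, 0], 0], [[0, 0, 3], [0, 0, 0], 1], [[0, 0, 3], [0, 0, 0], 1], [[0, 0, 3], [0, 0, 0], 1], [[0, 0, 3], [0, 0, 0], 1], [[0, 0, 3], [0, 0, 0], 1], [[0, 0, 3], [0, 0, 0], 1], [[0, 0, 3], [0, 0, 0], 1], [[0, 0, 3], [0, 0, 0], 1]]'

```text
clock: 2.82
tool_pos: [0.483, -0.2711, 0.0696]
orientation: [180.0, -0.0, -45.0]
force: [-0.9, -0.7, 1.8]
opening: 0.0666
gripper_force: 30.0
```

Call:
move_arm --motion '[[[0, 0, -10], [0, 0, 0], 1], [[0, 0, -25], [0, 0, 0], 1], [[0, 0, -45], [0, 0, 0], 1], [[0, 0, -65], [0, 0, 0], 1], [[1, -15, -75], [0, 0, 0], 1], [[4, -45, -78], [0, 0, 0], 1], [[7, -80, -80], [0, 0, 0], 1], [[9, -115, -80], [0, 0, 0], 1], [[11, -140, -80], [0, 0, 0], 1], [[12, -153, -80], [0, 0, 0], 1]]'

```text
clock: 3.65
tool_pos: [0.6018, -0.1693, 0.1501]
orientation: [-180.0, -0.0, -44.9]
force: [0.5, -0.4, -0.7]
opening: 0.0665
gripper_force: 30.0
```

Call:
move_arm --motion '[[[0, 0, 0], [0, 0, 0], 1], [[0, 0, 0], [0, 0, 0], 1]]'

```text
clock: 3.82
tool_pos: [0.5995, -0.1709, 0.1494]
orientation: [180.0, 0.0, -44.9]
force: [-0.1, 0.9, -1.9]
opening: 0.0663
gripper_force: 30.0
```

```bash
python3 - <<'E'
from plant import ctrl
from h import *
a,b=[ctrl.snapshot(n)["color"] for n in ("scene","side")]
cv2.imwrite("pics/m1.png",np.hstack([cv2.resize(a[200:380,230:400],None,fx=2.2,fy=2.2),cv2.resize(b[120:300,220:390],None,fx=2.2,fy=2.2)]))
E
```

```text
(no output)
```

View pics/m1.png

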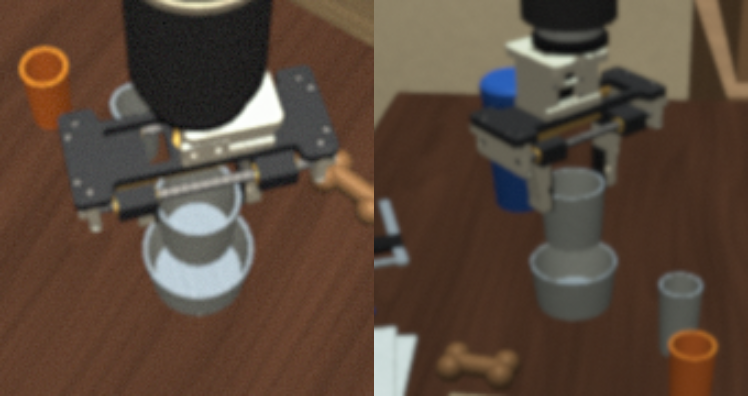

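The held cup hangs upright, centred over the large cup in both views (at (199,225) over (198,250) in the left half, and at column 573 in the right half). I lower it 76 mm, to the large cup's floor.

Call:
move_arm --motion '[[[0, 0, 15], [0, 0, 0], 1], [[0, 0, 33], [0, 0, 0], 1], [[0, 0, 48], [0, 0, 0], 1], [[0, 0, 58], [0, 0, 0], 1], [[0, 0, 65], [0, 0, 0], 1], [[0, 0, 70], [0, 0, 0], 1], [[0, 0, 73], [0, 0, 0], 1], [[0, 0, 75], [0, 0, 0], 1], [[0, 0, 75], [0, 0, 0], 1], [[0, 0, 75], [0, 0, 0], 1]]'

```text
clock: 4.75
tool_pos: [0.6, -0.1713, 0.075]
orientation: [-180.0, -0.0, -45.0]
force: [0.2, -0.3, -0.6]
opening: 0.0666
gripper_force: 30.0
```

Call:
move_arm --motion '[[[0, 0, 0.5], [0, 0, 0], 1], [[0, 0, 0.5], [0, 0, 0], 1]]'

```text
clock: 4.92
tool_pos: [0.5999, -0.1713, 0.0744]
orientation: [-180.0, -0.0, -45.0]
force: [0.5, 0.5, -1.7]
opening: 0.0668
gripper_force: 30.0
```

Call:
move_arm --motion '[[[0, 0, 0], [0, 0, 0], 0.2], [[0, 0, 0], [0, 0, 0], 0.1], [[0, 0, 0], [0, 0, 0], 0], [[0, 0, 0], [0, 0, 0], 0], [[0, 0, 0], [0, 0, 0], 0], [[0, 0, -8], [0, 0, 0], 0], [[0, 0, -25], [0, 0, 0], 0], [[0, 0, -50], [0, 0, 0], 0], [[0, 0, -80], [0, 0, 0], 0], [[0, 0, -100], [0, 0, 0], 0]]'

```text
clock: 5.75
tool_pos: [0.6004, -0.1716, 0.1774]
orientation: [-179.9, -0.1, -45.0]
force: [1.0, 0.6, 1.2]
opening: 0.0873
gripper_force: 0.0
```

Call:
move_arm --motion '[[[-10, 2, 0], [0, 0, 0], 0], [[-35, 6, 0], [0, 0, 0], 0], [[-65, 12, 0], [0, 0, 0], 0], [[-100, 18, 0], [0, 0, 0], 0], [[-125, 22, 0], [0, 0, 0], 0], [[-140, 25, 0], [0, 0, 0], 0], [[-140, 25, 0], [0, 0, 0], 0], [[-140, 25, 0], [0, 0, 0], 0]]'

```text
clock: 6.42
tool_pos: [0.4827, -0.0896, 0.1749]
orientation: [-179.9, -0.1, -44.9]
force: [0.3, 0.2, -0.7]
opening: 0.0877
gripper_force: 0.0
```

```bash
python3 - <<'E'
from plant import ctrl
from h import *
s=ctrl.snapshot("wrist");np.savez("w2.npz",**s);a=ctrl.snapshot("scene");np.savez("a2.npz",**a)
cv2.imwrite("pics/w2.png",np.hstack([cv2.resize(s["color"],(480,360)),cv2.resize(a["color"][210:380,240:380],None,fx=2.117,fy=2.117)[:360]]))
print(ctrl.get_obs()["tool_pos"])
E
```

```text
[ 0.4836046  -0.09004114  0.17448378]
```

View pics/w2.png

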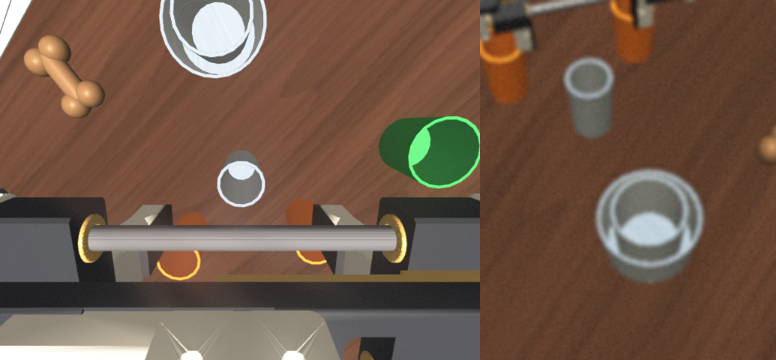

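The medium cup stands upright inside the large one. In the wrist view the small cup's rim is at (241,185), i.e. full-frame (321,247).

```bash
python3 - <<'E'
from h import *
s=dict(np.load("w2.npz"));A=dict(np.load("a2.npz"))
u=rim(blob(s["color"],"grey",(285,195,360,280)));print(u)
ea=rim(blob(dict(np.load("scene0.npz"))["color"],"grey",(275,232,308,280)))[0]
print(plane(s,(321.3,246.7),.08).round(4),tri(s,(321.3,246.7),A,ea),"medium",plane(A,(319.8,307.8),.07).round(4))
for n,o in (("or1",(rim(blob(A["color"],"orange",(230,215,270,265)))[0])),): print(n,plane(A,o,.08))
E
```

```text
((317.4498596191406, 493.93658447265625), (127.1874008178711, 588.6075439453125), 0.8352785706520081)
[ 0.4831 -0.0897  0.08  ] (array([ 0.4828015, -0.0894764,  0.0787474]), np.float64(0.00017442298990854528)) medium [ 0.5994 -0.1704  0.07  ]
or1 [ 0.39169161 -0.10675177  0.08      ]
```

Call:
move_arm --motion '[[[0, 0, 15], [0, 0, 0], 0], [[0, 0, 35], [0, 0, 0], 0], [[0, 0, 50], [0, 0, 0], 0], [[0, 0, 58], [0, 0, 0], 0], [[0, 0, 60], [0, 0, 0], 0], [[0, 0, 60], [0, 0, 0], 0]]'

```text
clock: 7.02
tool_pos: [0.4831, -0.0904, 0.1136]
orientation: [179.9, 0.0, -45.0]
force: [0.0, -0.0, 0.1]
opening: 0.0874
gripper_force: 0.0
```

Call:
move_arm --motion '[[[0, 0, 12], [0, 0, 0], 0], [[0, 0, 22], [0, 0, 0], 0], [[0, 0, 28], [0, 0, 0], 0], [[0, 0, 30.5], [0, 0, 0], 0], [[0, 0, 30.5], [0, 0, 0], 0.3], [[0, 0, 30.5], [0, 0, 0], 1], [[0, 0, 30.5], [0, 0, 0], 1], [[0, 0, 30.5], [0, 0, 0], 1], [[0, 0, 30.5], [0, 0, 0], 1], [[0, 0, 30.5], [0, 0, 0], 1]]'

```text
clock: 7.85
tool_pos: [0.4831, -0.09, 0.0838]
orientation: [-180.0, -0.0, -45.0]
force: [0.3, 0.3, -0.6]
opening: 0.0534
gripper_force: 0.0
```

Call:
move_arm --motion '[[[0, 0, 0], [0, 0, 0], 1], [[0, 0, 0], [0, 0, 0], 1], [[0, 0, 0], [0, 0, 0], 1]]'

```text
clock: 8.1
tool_pos: [0.4832, -0.0899, 0.0837]
orientation: [-180.0, -0.0, -45.0]
force: [0.3, 0.5, 1.0]
opening: 0.0431
gripper_force: 30.0
```

Call:
move_arm --motion '[[[0, 0, -10], [0, 0, 0], 1], [[0, 0, -28], [0, 0, 0], 1], [[0, 0, -50], [0, 0, 0], 1], [[0, 0, -75], [0, 0, 0], 1], [[0, 0, -95], [0, 0, 0], 1], [[8, -2, -107], [0, 0, 0], 1], [[30, -6, -110], [0, 0, 0], 1], [[58, -11, -110], [0, 0, 0], 1], [[88, -16, -110], [0, 0, 0], 1], [[115, -21, -110], [0, 0, 0], 1]]'

```text
clock: 8.93
tool_pos: [0.5802, -0.1573, 0.1936]
orientation: [-180.0, -0.0, -45.0]
force: [-0.3, 1.0, -1.0]
opening: 0.0426
gripper_force: 30.0
```

Call:
move_arm --motion '[[[18, -3, 0], [0, 0, 0], 1], [[24, -4, 0], [0, 0, 0], 1], [[24, -4, 5], [0, 0, 0], 1], [[24, -4, 5], [0, 0, 0], 1], [[24, -4, 5], [0, 0, 0], 1]]'

```text
clock: 9.35
tool_pos: [0.5977, -0.1701, 0.1879]
orientation: [179.9, 0.1, -45.0]
force: [0.2, 0.1, -0.8]
opening: 0.0427
gripper_force: 30.0
```

```bash
python3 - <<'E'
from plant import ctrl
from h import *
a,b=[ctrl.snapshot(n)["color"] for n in ("scene","side")]
cv2.imwrite("pics/m2.png",np.hstack([cv2.resize(a[200:380,230:400],None,fx=2.2,fy=2.2),cv2.resize(b[120:300,220:390],None,fx=2.2,fy=2.2)]))
E
```

```text
(no output)
```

View pics/m2.png

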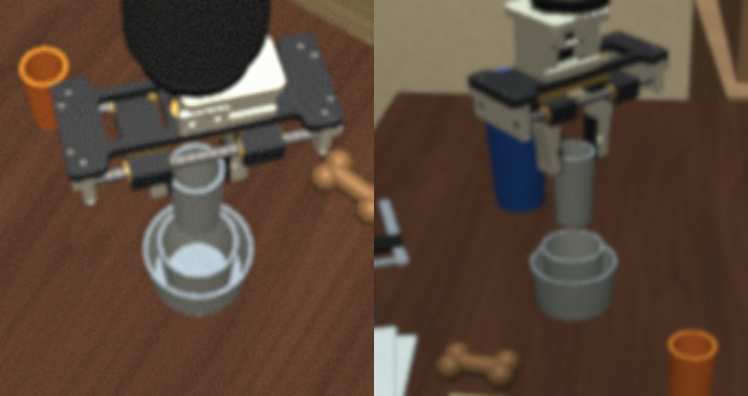

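The small cup hangs upright, centred over the medium cup in both views (left half: column 197 over 199; right half: 575 over 573). I lower it to the medium cup's floor.

Call:
move_arm --motion '[[[0, 0, 15], [0, 0, 0], 1], [[0, 0, 35], [0, 0, 0], 1], [[0, 0, 53], [0, 0, 0], 1], [[0, 0, 68], [0, 0, 0], 1], [[0, 0, 79], [0, 0, 0], 1], [[0, 0, 87], [0, 0, 0], 1], [[0, 0, 92], [0, 0, 0], 1], [[0, 0, 95], [0, 0, 0], 1], [[0, 0, 96], [0, 0, 0], 1], [[0, 0, 96], [0, 0, 0], 1]]'

```text
clock: 10.28
tool_pos: [0.5992, -0.1706, 0.093]
orientation: [-180.0, -0.0, -45.0]
force: [0.6, -0.7, -1.1]
opening: 0.0425
gripper_force: 30.0
```

Call:
move_arm --motion '[[[0, 0, 0.5], [0, 0, 0], 1], [[0, 0, 0.5], [0, 0, 0], 1]]'

```text
clock: 10.45
tool_pos: [0.5993, -0.1707, 0.0926]
orientation: [-180.0, -0.0, -45.0]
force: [0.2, 0.2, -0.4]
opening: 0.0429
gripper_force: 30.0
```

Call:
move_arm --motion '[[[0, 0, 0.5], [0, 0, 0], 0.5], [[0, 0, 0.5], [0, 0, 0], 0.4], [[0, 0, 0.5], [0, 0, 0], 0.2], [[0, 0, 0.5], [0, 0, 0], 0], [[0, 0, 0], [0, 0, 0], 0], [[0, 0, -8], [0, 0, 0], 0], [[0, 0, -30], [0, 0, 0], 0], [[0, 0, -65], [0, 0, 0], 0], [[0, 0, -100], [0, 0, 0], 0], [[0, 0, -130], [0, 0, 0], 0]]'

```text
clock: 11.28
tool_pos: [0.5991, -0.1708, 0.2252]
orientation: [-180.0, -0.1, -45.0]
force: [0.8, 0.9, 0.6]
opening: 0.0871
gripper_force: 0.0
```

Call:
move_arm --motion '[[[-15, -8, -10], [0, 0, 0], 0], [[-45, -23, -20], [0, 0, 0], 0], [[-80, -40, -20], [0, 0, -5], 0], [[-115, -58, -20], [0, 0, -10], 0], [[-150, -75, -20], [0, 0, -15], 0], [[-185, -93, -20], [0, 0, -20], 0], [[-220, -110, -20], [0, 0, -25], 0], [[-255, -128, -20], [0, 0, -30], 0], [[-290, -145, -20], [0, 0, -35], 0], [[-325, -162, -20], [0, 0, -40], 0]]'

```text
clock: 12.12
tool_pos: [0.4828, 0.1753, 0.2431]
orientation: [-180.0, -0.1, -4.7]
force: [0.4, 0.0, 0.1]
opening: 0.0876
gripper_force: 0.0
```

```bash
python3 - <<'E'
from plant import ctrl
from h import *
o=ctrl.get_obs();print(o["tool_pos"],o["orientation"],o["joint_pos"].round(1))
s=ctrl.snapshot("wrist");np.savez("w3.npz",**s);a=ctrl.snapshot("scene");np.savez("a3.npz",**a)
cv2.imwrite("pics/w3.png",np.hstack([cv2.resize(s["color"],(480,360)),cv2.resize(a["color"][210:380,240:380],None,fx=2.117,fy=2.117)[:360]]))
E
```

```text
[0.48276195 0.1753416  0.24313128] [-1.79950172e+02 -6.01943417e-02 -4.74651738e+00] [ 41.9   5.3 -19.7   0.  -65.   43.4]
```

View pics/w3.png

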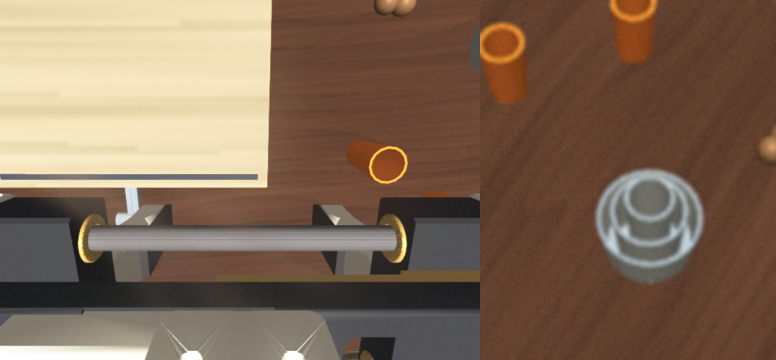

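All three cups are nested (the three rims are concentric at about (650,205) in the right half). In the wrist view the lid's front edge lies at row 185 and the pull's stem at (131,200). I measure the heading and the pull from this view.

```bash
python3 - <<'E'
from h import *
s=dict(np.load("w3.npz"));im=s["color"]
h,S,v=cv2.split(cv2.cvtColor(im,cv2.COLOR_BGR2HSV))
m=((v>170)&(h>10)&(h<35)&(S>20)&(S<120))
pts=[]
for c in list(range(20,150,5))+list(range(200,345,5)):
    r=np.where(m[200:262,c])[0]
    if len(r): pts.append((c,200+r.max()+.5))
pts=np.array(pts);vx,vy,x0,y0=cv2.fitLine(pts.astype(np.float32),cv2.DIST_HUBER,0,.01,.01).ravel()
line=lambda c:(c,y0+(c-x0)*vy/vx)
a,b=plane(s,line(20),.118),plane(s,line(340),.118);d=a-b
print("edge",a.round(4),b.round(4),"yaw",np.degrees(np.arctan2(d[1],d[0])).round(2), np.abs(pts[:,1]-(y0+(pts[:,0]-x0)*vy/vx)).max())
g=(S<70)&(v>120)
for r in range(252,285,4):
    c=np.where(g[r,140:200])[0]+140
    if len(c): print(r,c.min(),c.max(),plane(s,((c.min()+c.max())/2,r),.117).round(4),plane(s,(c.min(),r),.117)[1].round(4),plane(s,(c.max(),r),.117)[1].round(4))
E
```

```text
edge [0.4904 0.4064 0.118 ] [0.4703 0.162  0.118 ] yaw 85.29 0.0
252 166 182 [0.4785 0.2896 0.117 ] 0.2957 0.2835
256 166 183 [0.4752 0.2898 0.117 ] 0.2964 0.2833
260 167 183 [0.472 0.29  0.117] 0.2962 0.2839
264 167 183 [0.4688 0.2906 0.117 ] 0.2968 0.2844
268 168 184 [0.4655 0.2905 0.117 ] 0.2967 0.2843
272 168 184 [0.4622 0.2911 0.117 ] 0.2973 0.2848
276 169 199 [0.4584 0.2854 0.117 ] 0.2972 0.2737
280 169 199 [0.4551 0.286  0.117 ] 0.2978 0.2743
284 156 199 [0.4522 0.2918 0.117 ] 0.3087 0.2749
```

Call:
move_arm --motion '[[[-15, -18, 0], [0, 0, 0], 0], [[-35, -42, 0], [0, 0, 0], 0], [[-55, -66, 0], [0, 0, 0], 0], [[-75, -90, 0], [0, 0, 0], 0], [[-92, -110, 0], [0, 0, 0], 0], [[-92, -110, 0], [0, 0, 0], 0], [[-92, -110, 0], [0, 0, 0], 0], [[-92, -110, 0], [0, 0, 0], 0]]'

```text
clock: 12.88
tool_pos: [0.4017, 0.2911, 0.2425]
orientation: [-180.0, -0.0, -5.0]
force: [0.6, -0.6, 0.8]
opening: 0.0874
gripper_force: 0.0
```

```bash
python3 - <<'E'
from plant import ctrl
from h import *
o=ctrl.get_obs();print(o["tool_pos"],o["orientation"],o["joint_pos"].round(1))
s=ctrl.snapshot("wrist");np.savez("w4.npz",**s)
cv2.imwrite("pics/w4.png",s["color"])
E
```

```text
[0.40172864 0.29105489 0.24246799] [-1.79988378e+02 -1.30852468e-02 -4.98357400e+00] [ 58.7   3.6 -21.6   0.  -64.7  26.3]
```

View pics/w4.png

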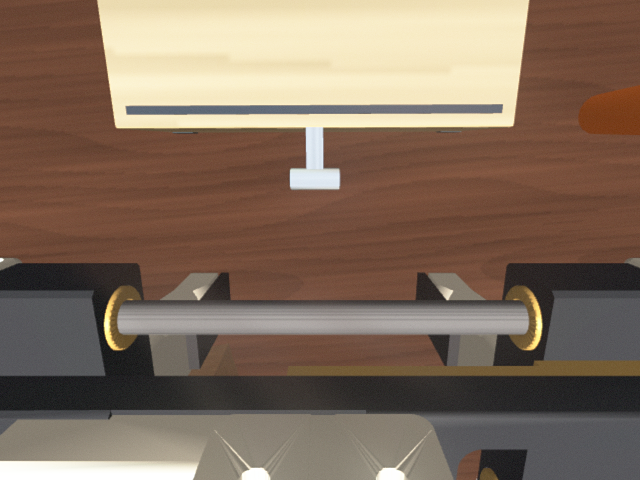

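The wrist view shows the rod at columns 290–340, rows 168–190, centre (315,179). The lid's front edge runs from (117,128) to (514,126), so the jaws are square to it within about 0.3°.

```bash
python3 - <<'E'
from h import *
s,A,B=[dict(np.load(f)) for f in("w4.npz","scene0.npz","side0.npz")]
u=(315,179)
print("pull",plane(s,u,.114).round(4),"tri side",tri(s,u,B,(387.7,378.3)),"scene",tri(s,u,A,(367,112.6)))
print("rod len",np.linalg.norm(plane(s,(290,179),.114)-plane(s,(340,179),.114)).round(4))
a,b=plane(s,(117,128),.118),plane(s,(514,126),.118);d=a-b;print(a.round(4),b.round(4),((a+b)/2).round(4),np.linalg.norm(d),np.degrees(np.arctan2(d[1],d[0])))
E
```

```text
pull [0.4437 0.292  0.114 ] tri side (array([0.44378153, 0.29187665, 0.1174328 ]), np.float64(0.0005890354831497456)) scene (array([0.44500149, 0.29224562, 0.11677501]), np.float64(0.0020948994555535037))
rod len 0.0369
[0.4915 0.4269 0.118 ] [0.4687 0.1497 0.118 ] [0.4801 0.2883 0.118 ] 0.2781945889194239 85.30492708243307
```

Call:
move_arm --motion '[[[12, -1, 5], [0, 0, 0], 0], [[30, -3, 20], [0, 0, 0], 0], [[40, -5, 40], [0, 0, 0], 0], [[42, -5, 65], [0, 0, 0], 0], [[42, -5, 88], [0, 0, 0], 0], [[42, -5, 107], [0, 0, 0], 0], [[42, -5, 119], [0, 0, 0], 0], [[42, -5, 126], [0, 0, 0], 0], [[42, -5, 128], [0, 0, 0], 0.2], [[42, -5, 128], [0, 0, 0], 0.4]]'

```text
clock: 13.77
tool_pos: [0.4445, 0.2921, 0.1137]
orientation: [180.0, 0.0, -5.1]
force: [-0.1, -0.6, 0.2]
opening: 0.0789
gripper_force: 0.0
```

Call:
move_arm --motion '[[[0, 0, 0], [0, 0, 0], 1], [[0, 0, 0], [0, 0, 0], 1], [[0, 0, 0], [0, 0, 0], 1], [[0, 0, 0], [0, 0, 0], 1], [[0, 0, 0], [0, 0, 0], 1], [[0, 0, 0], [0, 0, 0], 1], [[0, 0, 0], [0, 0, 0], 1], [[0, 0, 0], [0, 0, 0], 1]]'

```text
clock: 14.43
tool_pos: [0.444, 0.2934, 0.1143]
orientation: [-179.9, -0.0, -5.0]
force: [-1.8, 3.1, 0.7]
opening: 0.036
gripper_force: 30.0
```

Call:
move_arm --motion '[[[0.1, 0, -4], [0, 0, 0], 1], [[0.4, 0, -10.3], [0, 0, 0], 1], [[1.2, 0, -20.5], [0, 0, 0], 1], [[2.5, 0, -30.8], [0, 0, 0], 1], [[4.3, 0, -41], [0, 0, 0], 1], [[6.5, 0, -51], [0, 0, 0], 1], [[9.1, 0, -61], [0, 0, 0], 1], [[12.1, 0, -70.8], [0, 0, 0], 1], [[15.6, 0, -80.5], [0, 0, 0], 1], [[15.6, 0, -80.5], [0, 0, 0], 1]]'

```text
clock: 15.27
tool_pos: [0.4603, 0.292, 0.1965]
orientation: [-179.9, -0.1, -5.0]
force: [0.3, 5.3, -2.5]
opening: 0.0357
gripper_force: 30.0
```

Call:
move_arm --motion '[[[3.9, 0, -9.5], [0, 0, 0], 1], [[8.2, 0, -18.9], [0, 0, 0], 1], [[12.9, 0, -28], [0, 0, 0], 1], [[18, 0, -37], [0, 0, 0], 1], [[23.5, 0, -45.7], [0, 0, 0], 1], [[29.4, 0, -54.1], [0, 0, 0], 1], [[35.6, 0, -62.3], [0, 0, 0], 1], [[42.2, 0, -70.3], [0, 0, 0], 1], [[49.1, 0, -77.9], [0, 0, 0], 1], [[56.4, 0, -85.2], [0, 0, 0], 1]]'

```text
clock: 16.1
tool_pos: [0.5152, 0.2874, 0.2795]
orientation: [-179.9, 0.1, -5.0]
force: [-0.9, 6.7, -2.0]
opening: 0.0355
gripper_force: 30.0
```

Call:
move_arm --motion '[[[0, 0, 0], [0, 0, 0], 1], [[0, 0, 0], [0, 0, 0], 1], [[0, 0, 0], [0, 0, 0], 1], [[0, 0, 0], [0, 0, 0], 1]]'

```text
clock: 16.43
tool_pos: [0.515, 0.2874, 0.2792]
orientation: [-179.9, 0.1, -5.0]
force: [-2.0, 7.2, -0.4]
opening: 0.0358
gripper_force: 30.0
```

```bash
python3 - <<'E'
from plant import ctrl
from h import *
o=ctrl.get_obs();p=o["tool_pos"];print(p,o["force"],o["opening"])
d=p-np.array([.444,.292,.1143]);y=np.radians(-4.7);f=d[0]*np.cos(y)+d[1]*np.sin(y)
print("angle",np.degrees(np.arctan2(4e-3+d[2],.236-f)-np.arctan2(4,236)),"radius",np.hypot(4e-3+d[2],.236-f))
a,b=ctrl.snapshot("scene"),ctrl.snapshot("side")
np.savez("b5.npz",**b)
cv2.imwrite("pics/f.png",np.hstack([cv2.resize(a["color"],(400,300)),cv2.resize(b["color"],(400,300))]))
E
```

```text
[0.51501506 0.28740642 0.27924458] [-2.00366044  7.24076326 -0.3628859 ] 0.03576786031716793
angle 44.73223835139002 radius 0.23604431830226164
```

View pics/f.png

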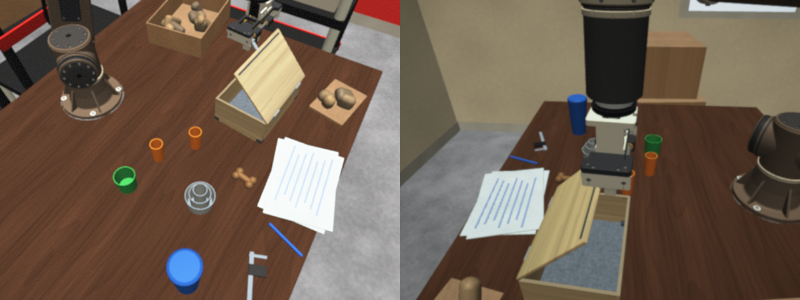

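The lid is held open at about 44.7°, the stack is nested, and the tumbler and bone are where they were. I hand the job in.

```bash
python3 -c "
from plant import ctrl
print(ctrl.close_job())"
```

```text
the job is handed in; nothing more can be done
None
```

The three cups are nested in size order, and I handed the job in at about 16.5 s with the gripper holding the case lid open at a measured 44.7°; the tumbler and bone were not touched.

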